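# Put the mixed-up ink jars back in their own colour cups

## Task

The four ink jars have been put back in each other's holder cups: rearrange them so that each jar stands upright on the floor of the cup of its own colour. The empty white cup is free for parking a jar on the way; a cup holds only one jar; keep the jars upright, set them down rather than drop them, and leave the black magnifier where it is.

Things in the scene. Friction and masses are not known exactly. Their poses are not given: they have to be found in the camera images.
- jar_cyan: closed round ink jar, loose, upright: white plastic body with a cyan blue band and a cyan blue screw cap; 48 mm diameter, 79 mm tall in all, straight-sided up to 54 mm, cap 45 mm diameter from 59 to 79 mm; 0.14 to 0.28 kg. Origin at the centre of its underside, z up
- jar_magenta: closed round ink jar, loose, upright: white plastic body with a magenta (pink-red) band and a magenta (pink-red) screw cap; 48 mm diameter, 79 mm tall in all, straight-sided up to 54 mm, cap 45 mm diameter from 59 to 79 mm; 0.14 to 0.28 kg. Origin at the centre of its underside, z up
- jar_yellow: closed round ink jar, loose, upright: white plastic body with a yellow band and a yellow screw cap; 48 mm diameter, 79 mm tall in all, straight-sided up to 54 mm, cap 45 mm diameter from 59 to 79 mm; 0.14 to 0.28 kg. Origin at the centre of its underside, z up
- jar_black: closed round ink jar, loose, upright: white plastic body with a black band and a black screw cap; 48 mm diameter, 79 mm tall in all, straight-sided up to 54 mm, cap 45 mm diameter from 59 to 79 mm; 0.14 to 0.28 kg. Origin at the centre of its underside, z up
- cup_cyan: fixed round shallow holder cup, cyan blue, open above: floor 4 mm above the bench, rim 14 mm above the bench, 68 mm inside diameter at the floor, 75 mm at the rim, 83 mm outside, with two flat 4 mm thick screw ears reaching 52 mm from the centre. Origin on the bench under its centre, z up. At the start a jar of another colour stands in it
- cup_magenta: fixed round shallow holder cup, magenta (pink-red), open above: floor 4 mm above the bench, rim 14 mm above the bench, 68 mm inside diameter at the floor, 75 mm at the rim, 83 mm outside, with two flat 4 mm thick screw ears reaching 52 mm from the centre. Origin on the bench under its centre, z up. At the start a jar of another colour stands in it
- cup_yellow: fixed round shallow holder cup, yellow, open above: floor 4 mm above the bench, rim 14 mm above the bench, 68 mm inside diameter at the floor, 75 mm at the rim, 83 mm outside, with two flat 4 mm thick screw ears reaching 52 mm from the centre. Origin on the bench under its centre, z up. At the start a jar of another colour stands in it
- cup_black: fixed round shallow holder cup, black, open above: floor 4 mm above the bench, rim 14 mm above the bench, 68 mm inside diameter at the floor, 75 mm at the rim, 83 mm outside, with two flat 4 mm thick screw ears reaching 52 mm from the centre. Origin on the bench under its centre, z up. At the start a jar of another colour stands in it
- cup_white: fixed round shallow holder cup, white, open above: floor 4 mm above the bench, rim 14 mm above the bench, 68 mm inside diameter at the floor, 75 mm at the rim, 83 mm outside, with two flat 4 mm thick screw ears reaching 52 mm from the centre. Origin on the bench under its centre, z up. It belongs to no ink and is empty at the start
- loupe: small black cylindrical printer's magnifier, 37 mm diameter, 38 mm tall, standing loose on the bench beside the work; origin at the centre of its underside
Not all that is in view belongs to the job. Of the things that look like the jar_cyan, take the one that is farthest from the robot's base at the start.

How it is judged (in metres and radians):
At the end, for the whole second after the job is handed in: Each of the four jars stands in the cup of its own colour: centre within 13 mm of the cup's centre, underside on the cup floor (less than 8 mm above the bench), tilted less than 0.1 rad, at rest; the magnifier is within 30 mm of where it was (horizontal distance between jar_cyan and cup_cyan below 0.013 m and z of jar_cyan in the frame of cup_cyan below 0.008 m and angle between each of jar_cyan, jar_magenta, jar_yellow, jar_black's own z axis and vertical below 0.1 rad and linear speed of each of jar_cyan, jar_magenta, jar_yellow, jar_black below 0.02 m/s and horizontal distance between jar_magenta and cup_magenta below 0.013 m and z of jar_magenta in the frame of cup_magenta below 0.008 m and horizontal distance between jar_yellow and cup_yellow below 0.013 m and z of jar_yellow in the frame of cup_yellow below 0.008 m and horizontal distance between jar_black and cup_black below 0.013 m and z of jar_black in the frame of cup_black below 0.008 m and distance of loupe from where it was at the start of the episode below 0.03 m); the robot touches nothing.
It fails at once if a jar is tipped by more than about 35 degrees (angle between any of jar_cyan, jar_magenta, jar_yellow, jar_black's own z axis and vertical above 0.6 rad).
It fails at once if a jar is dropped from more than about 25 mm or thrown ((linear speed of jar_cyan above 0.7 m/s and contact force between jar_cyan and the fingers below 0.1 N) or (linear speed of jar_magenta above 0.7 m/s and contact force between jar_magenta and the fingers below 0.1 N) or (linear speed of jar_yellow above 0.7 m/s and contact force between jar_yellow and the fingers below 0.1 N) or (linear speed of jar_black above 0.7 m/s and contact force between jar_black and the fingers below 0.1 N)).
It fails at once if the magnifier is pushed more than 30 mm from its place (distance of loupe from where it was at the start of the episode above 0.03 m).
It also fails if it takes over 120 s, if anything falls off the work surface, if the arm or the gripper's body presses on something with over 40 N, if the wrist force passes 120 N, or if a joint passes its speed limit or range.

## Robot

A 6-joint arm with a two-finger parallel gripper is mounted at the origin on a cart in front of the work surface, level with it; the furniture and walls round the work are solid. World frame = base frame: x ahead of the robot, y to its left, z up, the work surface at z = 0. Lengths are in m, angles in degrees, forces in N, time in s.
With the tool pointing down it reaches from about 0.25 to 0.85 m from the base axis. Payload 12.5 kg.
Tool frame: the origin (TCP) lies midway between the tips of the shut fingers; the grasp point (between the pads) lies 19 mm behind it; z points along the fingers, y is the line along which they close (so a half turn about z gives the same grasp; the last joint's range is limited). The gripper opens to 93 mm and grips with 3 to 60 N. Pads are 15 mm wide; open, the fingers measure 128 mm over their backs; the gripper's body (75 mm by 188 mm) begins 65 mm behind the grasp point.
Start: joints at [62.819, 20.094, 94.641, -0, 65.266, -4.847], TCP at [0.209, 0.509, 0.219] pointing down, gripper open.
Joint ranges: [-157.81, 157.81], [-45, 120.19], [0.68, 151.7], [-89.99, 269.99], [4.06, 180], [-164.3, 164.3]. Speed limits (degrees/s): [127.2, 127.2, 159.86, 180, 180, 180].

## Interface

Orientations are given as [roll, pitch, yaw] about the fixed x, y, z axes, in that order (R = Rz(yaw) Ry(pitch) Rx(roll)).
In Python, from workcell import arm gives the robot as it stands.
- The arm moves only by the shell command python3 -m jog 'ROWS'. ROWS is JSON, one flat list of numbers, 7 for each row, row after row: the opening, from -1 (shut) to 1 (fully open), then the shift along the tool's x, y, z scaled (see below), then the turn, a rotation vector about the tool's x, y, z scaled (see below). A call has 1 to 10 rows; each row is the pose to reach, as a shift and turn from the pose commanded when the call began, along the tool's axes at that moment; what a row does not reach only later rows make up. The controller multiplies each number of a shift by 15 cm and each number of a turn by 120 degrees. A row lasts 1/8 s, in which the tool goes at most 62.5 mm and 10.7 degrees, less where a joint would pass 70% of its speed; a pose out of reach is approached as far as the arm can. A call with a number of a shift or a turn outside -1 to 1 is refused whole. A call with a gripper value outside its range is refused whole. The fingers move at their own pace and stop on an object; the grip force is fixed at half the most. Time passes only in rows, so rows that repeat a pose let the fingers close. It gives the time, the measured TCP pose, the force, the opening and the grip force at its end, in the units of the state.
- arm.get_obs(): the state, without advancing time (a new reading comes with each control period).
- arm.read_camera(name): name is "side" or "top" or "wrist"; returns the picture (420x560x3 uint8, red, green, blue); there is no depth.
- arm.camera_info(name): a dict with "K" (3x3 intrinsics, pixels), "rvec" (rotation vector, rad) and "tvec" (3), from world to camera coordinates, as OpenCV has them; the wrist camera has in their place "T_tool_cam" (4x4, takes a point from camera to tool coordinates, whose origin is the TCP and whose axes are the flange's). Camera axes: x right, y down, z forward; pixel columns grow to the right and rows downward; lengths in m; the calibration is good to about 2 mm. The wrist camera is an equidistant fisheye: a pixel r from the principal point sees the ray r / f radians off the axis. A picture is of the moment at which its call begins: read the wrist's pose just before it. camera_info takes no time and is no camera call.
- arm.finish_job(): hands the job in; it is judged then, once.
The state is a dict: "clock": time; "q": joint angles; "joint_vel": joint speeds; "effort": joint torques, N m; "tcp_pos": TCP position; "orientation": TCP orientation; "wrist_force": force on the tool from outside, world axes, zero at the start; "torque": the same for the moment, N m; "grip_width": finger opening in m; "gripper_force": force on a finger pad.
Only numpy, scipy, OpenCV 4.12 (cv2) and the standard library are available. Lean on these libraries where they do the work, as an engineer would, in place of code of your own. Each camera call takes 0.05 s, during which the arm holds its last target. There are 200 camera calls.

## Working session

There is one attempt and no reset: what is moved stays moved. The work goes in short steps, Python scripts to look and compute and a shell command to move; the robot and the scene stay as the last step left them, time stands still between calls to the robot, and variables do not carry over. Pictures are saved under pics/ and viewed, at most 14 in all, crops included, and the job is handed in when it is done.

```bash
ls; mkdir -p pics
python3 - <<'E'
from workcell import arm
import cv2
o=arm.get_obs();print(o)
for n in("top","side"):
    cv2.imwrite(f"pics/{n}0.png",arm.read_camera(n)[:,:,::-1]);print(n,arm.camera_info(n))
print(arm.camera_info("wrist"))
E
```

```text
pics
{'clock': 0.0, 'q': array([ 6.28191257e+01,  2.01230085e+01,  9.46758213e+01,  6.10679521e-04,
        6.52638375e+01, -4.84557639e+00]), 'joint_vel': array([-0.03826174,  0.05224229, -0.14171263,  0.14511063,  0.03966615,
       -0.02779262]), 'effort': array([ 1.63138367e-03, -4.97316992e+01, -2.85260671e+01,  6.99256919e-02,
        2.56547285e-02, -1.26675673e-04]), 'tcp_pos': array([0.20882409, 0.50846233, 0.21812161]), 'orientation': array([-1.79937603e+02, -5.84592387e-03,  1.57664443e+02]), 'wrist_force': array([-0.81518196, -0.3160065 , -0.25724981]), 'torque': array([ 0.03437063, -0.02957439, -0.02010472]), 'gripper_force': 0.0, 'grip_width': 0.09330510283259986}
top {'K': array([[496.81161896,   0.        , 288.84194594],
       [  0.        , 496.81161896, 212.39586784],
       [  0.        ,   0.        ,   1.        ]]), 'rvec': array([ 2.16598671, -2.19485822,  0.05832591]), 'tvec': array([0.08205251, 0.53483861, 0.97360508])}
side {'K': array([[403.7488231 ,   0.        , 278.96431886],
       [  0.        , 403.7488231 , 207.18008376],
       [  0.        ,   0.        ,   1.        ]]), 'rvec': array([ 2.20029071, -0.03768328, -0.00538771]), 'tvec': array([-0.53758484,  0.09639978,  0.80404648])}
{'K': array([[325.1922621 ,   0.        , 283.30002005],
       [  0.        , 325.1922621 , 210.56188074],
       [  0.        ,   0.        ,   1.        ]]), 'T_tool_cam': array([[ 3.49959064e-07, -9.59661896e-01, -2.81156622e-01,
         7.76741736e-02],
       [ 9.99999981e-01, -5.38699303e-05,  1.85117029e-04,
        -7.66793308e-04],
       [-1.92795647e-04, -2.81156616e-01,  9.59661878e-01,
        -1.66573773e-01],
       [ 0.00000000e+00,  0.00000000e+00,  0.00000000e+00,
         1.00000000e+00]])}
```

View pics/top0.png

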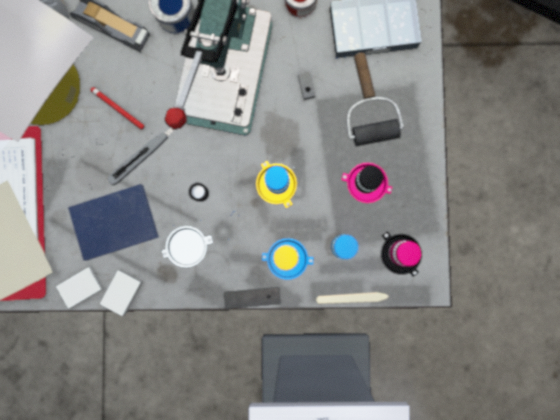

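View pics/side0.png

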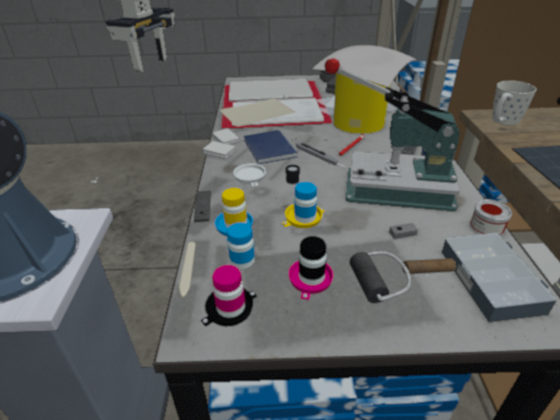

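Top view: cyan jar in the yellow cup (276,180), black in magenta (371,178), yellow in cyan (286,257), magenta in black (406,253). The white cup is at (186,246) and the loupe at (199,191). The bare cyan jar at (345,246) is nearer the base, so it is a decoy.

```bash
cat > h.py <<'E'
from workcell import arm
import cv2, numpy as np
from scipy.spatial.transform import Rotation as R
def cast(name,pts,z):
    c=arm.camera_info(name);M=cv2.Rodrigues(c["rvec"])[0];C=-M.T@c["tvec"]
    p=np.c_[np.asarray(pts,float).reshape(-1,2),np.ones(len(pts))]
    d=(M.T@np.linalg.inv(c["K"])@p.T).T
    return C[:2]+d[:,:2]*((z-C[2])/d[:,2])[:,None]
def mask(im,col):
    h,s,v=cv2.split(cv2.cvtColor(im,cv2.COLOR_RGB2HSV))
    return {'cyan':(h>92)&(h<112)&(s>140)&(v>120),'magenta':(h>150)&(h<176)&(s>140)&(v>90),
     'yellow':(h>18)&(h<34)&(s>140)&(v>120),'black':v<60,'white':v>175}[col].astype(np.uint8)
def comps(im,col,amin=60):
    cs=cv2.findContours(mask(im,col),cv2.RETR_EXTERNAL,cv2.CHAIN_APPROX_NONE)[0]
    return [c.reshape(-1,2) for c in cs if cv2.contourArea(c)>amin]
def circ(name,c,z):
    w=cast(name,c,z);(x,y),r=cv2.minEnclosingCircle(w.astype(np.float32));return np.round([x,y,r],4)
E
python3 - <<'E'
from h import *
im=arm.read_camera("top")
for col in('cyan','magenta','yellow','black','white'):
    for c in comps(im,col):
        m=c.mean(0)
        if 140<m[0]<440 and 130<m[1]<290: print(col,m.round(),cv2.contourArea(c),'z.083',circ("top",c,.083),'z.004',circ("top",c,.004))
im=cv2.resize(im[140:290,150:430,::-1],None,fx=2.8,fy=2.8,interpolation=cv2.INTER_NEAREST);cv2.imwrite("pics/c.png",im)
E
```

```text
cyan [288. 259.] 1241.5 z.083 [0.4423 0.0777 0.0457] z.004 [0.44   0.0791 0.0496]
cyan [345. 246.] 418.0 z.083 [ 0.467  -0.0297  0.0225] z.004 [ 0.4668 -0.0375  0.0244]
cyan [276. 178.] 387.0 z.083 [0.597  0.0974 0.0225] z.004 [0.6079 0.1005 0.0244]
magenta [409. 254.] 474.5 z.083 [ 0.4527 -0.1456  0.0246] z.004 [ 0.4513 -0.1633  0.0267]
magenta [367. 182.] 1247.0 z.083 [ 0.5856 -0.0718  0.0465] z.004 [ 0.5955 -0.0832  0.0505]
yellow [285. 258.] 360.0 z.083 [0.4477 0.0814 0.0206] z.004 [0.4459 0.0831 0.0223]
yellow [277. 184.] 563.5 z.083 [0.5851 0.0957 0.0459] z.004 [0.595  0.0986 0.0498]
black [397. 253.] 407.0 z.083 [ 0.4525 -0.1306  0.0396] z.004 [ 0.4511 -0.147   0.043 ]
black [370. 178.] 360.0 z.083 [ 0.5949 -0.0795  0.0218] z.004 [ 0.6057 -0.0916  0.0236]
black [377. 138.] 188.0 z.083 [ 0.6724 -0.0927  0.0429] z.004 [ 0.6897 -0.1058  0.0466]
white [408. 252.] 421.5 z.083 [ 0.4542 -0.1455  0.0232] z.004 [ 0.4529 -0.1631  0.0252]
white [287. 259.] 1477.5 z.083 [0.4468 0.0777 0.0501] z.004 [0.4449 0.0791 0.0544]
white [346. 246.] 476.0 z.083 [ 0.4672 -0.0302  0.0242] z.004 [ 0.4671 -0.0381  0.0263]
white [186. 246.] 1493.0 z.083 [0.4732 0.2657 0.0494] z.004 [0.4736 0.2831 0.0536]
white [198. 192.] 89.0 z.083 [0.5732 0.2441 0.0111] z.004 [0.5821 0.2597 0.012 ]
white [367. 180.] 612.0 z.083 [ 0.5837 -0.0708  0.0478] z.004 [ 0.5935 -0.0821  0.0519]
white [276. 184.] 1429.0 z.083 [0.5854 0.0976 0.0499] z.004 [0.5953 0.1006 0.0542]
```

View pics/c.png

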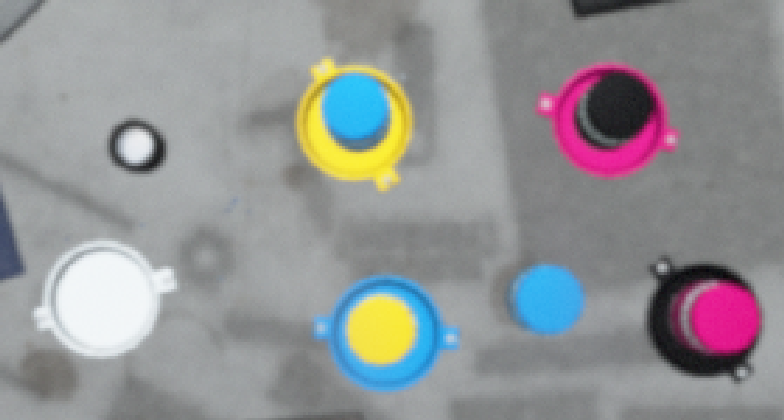

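The crop shows that the cup ears define the centres. The black cup's ears are at crop (660,267) and (741,372), so its centre is near image pixel (400,254). Cap radii come out at the expected 22.5 mm.

```bash
python3 - <<'E'
from h import *
e=lambda a,b:print(cast("top",[(np.add(a,b)/2+.5)/2.8-.5+(150,140)],.004).round(4), np.linalg.norm(np.subtract(*cast("top",[np.array(a)/2.8,np.array(b)/2.8],.004))).round(3))
for a,b in[((660,267),(741,372)),((321,326),(451,338)),((545,103),(671,139)),((322,69),(388,181)),((41,318),(166,279))]:e(a,b)
im=arm.read_camera("side")
for col in('cyan','magenta','yellow','white'):
    for c in comps(im,col,100):
        x,y,w,h=cv2.boundingRect(c)
        if 150<x<340 and 150<y<320: print(col,(x,y,w,h),'cap-top z.083 (x, y of top centre)',circ("side",c,.014),cast("side",[(x+w/2,y+w*.25)],.083).round(4))
E
python3 -m jog '[1,1,-0.3,0,0,0,-0.09, 1,1,-0.3,0,0,0,-0.186, 1,1,-0.3,0,0,0,-0.186]'
```

```text
[[ 0.4505 -0.1468]] 0.099
[[0.4443 0.079 ]] 0.097
[[ 0.5947 -0.0839]] 0.098
[[0.5945 0.0996]] 0.1
[[0.471  0.2828]] 0.097
cyan (239, 247, 15, 17) cap-top z.083 (x, y of top centre) [ 0.4763 -0.034   0.0245] [[ 0.4821 -0.0988]]
cyan (215, 213, 38, 32) cap-top z.083 (x, y of top centre) [0.4413 0.0515 0.0579] [[ 0.456  -0.0207]]
cyan (295, 182, 22, 18) cap-top z.083 (x, y of top centre) [0.6042 0.1823 0.0375] [[0.5974 0.0892]]
magenta (215, 291, 30, 21) cap-top z.083 (x, y of top centre) [ 0.4516 -0.142   0.0268] [[ 0.4619 -0.2022]]
magenta (212, 265, 30, 27) cap-top z.083 (x, y of top centre) [ 0.4406 -0.0918  0.0332] [[ 0.4532 -0.1485]]
magenta (289, 261, 44, 39) cap-top z.083 (x, y of top centre) [ 0.5914 -0.0998  0.0494] [[ 0.586  -0.1531]]
yellow (226, 210, 20, 14) cap-top z.083 (x, y of top centre) [0.449  0.0886 0.0281] [[0.4583 0.0021]]
yellow (282, 205, 42, 22) cap-top z.083 (x, y of top centre) [0.5915 0.0815 0.0504] [[ 0.5842 -0.0056]]
yellow (222, 188, 23, 19) cap-top z.083 (x, y of top centre) [0.4329 0.1645 0.0373] [[0.4489 0.0739]]
white (218, 219, 33, 18) cap-top z.083 (x, y of top centre) [0.4447 0.0545 0.0392] [[ 0.4578 -0.0347]]
white (223, 188, 20, 12) cap-top z.083 (x, y of top centre) [0.434  0.1777 0.0244] [[0.4477 0.0767]]
white (296, 182, 20, 11) cap-top z.083 (x, y of top centre) [0.6063 0.1966 0.0231] [[0.5975 0.0911]]
white (235, 168, 29, 12) cap-top z.083 (x, y of top centre) [0.4693 0.2651 0.0357] [[0.479  0.1438]]
clock: 0.57
tcp_pos: [0.0506, 0.524, 0.2186]
orientation: [-180.0, -0.0, -179.7]
wrist_force: [0.8, 1.1, 1.0]
grip_width: 0.0928
gripper_force: 0.0
```

The side view confirms the jar positions (cap x agrees within about 1 mm). Tool x is −X, so I move with negative tool x.

```bash
python3 -m jog '[1,-1,-0.78,0,0,0,0, 1,-1,-0.78,0,0,0,0, 1,-1,-0.78,0,0,0,0, 1,-1,-0.78,0,0,0,0]'; python3 -m jog '[1,-1,-0.78,0,0,0,0, 1,-1,-0.78,0,0,0,0, 1,-1,-0.78,0,0,0,0, 1,-1,-0.78,0,0,0,0]'; python3 -m jog '[1,-1,-0.78,0,0,0,0, 1,-1,-0.78,0,0,0,0, 1,-1,-0.78,0,0,0,0, 1,-1,-0.78,0,0,0,0]'
```

```text
clock: 1.08
tcp_pos: [0.2053, 0.4052, 0.2187]
orientation: [-180.0, 0.0, 179.7]
wrist_force: [-0.9, 0.4, 0.1]
grip_width: 0.0932
gripper_force: 0.0
clock: 1.58
tcp_pos: [0.3551, 0.2886, 0.2186]
orientation: [-180.0, 0.0, 179.7]
wrist_force: [-0.6, -0.4, 0.2]
grip_width: 0.0929
gripper_force: 0.0
clock: 2.08
tcp_pos: [0.5046, 0.1723, 0.2182]
orientation: [-180.0, -0.0, 179.9]
wrist_force: [-1.3, 0.7, -0.3]
grip_width: 0.0929
gripper_force: 0.0
```

```bash
python3 -m jog '[1,-0.615,-0.505,0,0,0,0, 1,-0.615,-0.505,0,0,0,0, 1,-0.615,-0.505,0.4,0,0,0, 1,-0.615,-0.505,0.4,0,0,0, 1,-0.615,-0.505,0.4,0,0,0]'
python3 - <<'E'
from h import *
cv2.imwrite("pics/w1.png",arm.read_camera("wrist")[:,:,::-1])
E
```

```text
clock: 2.7
tcp_pos: [0.5953, 0.0989, 0.1604]
orientation: [180.0, 0.1, -179.9]
wrist_force: [0.6, 0.4, 1.0]
grip_width: 0.0933
gripper_force: 0.0
```

View pics/w1.png

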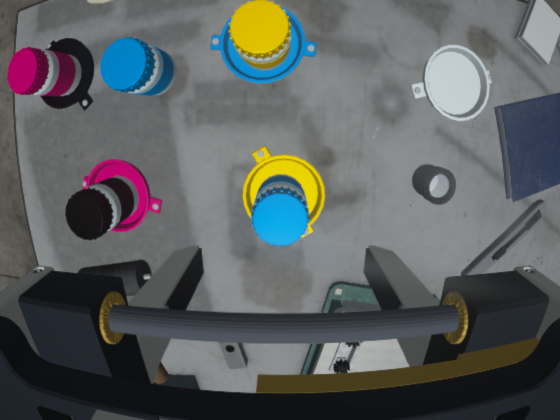

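The wrist view shows the cyan jar (281,218) centred between the fingers over the yellow cup, with free space for the fingers. Descend and grip.

```bash
python3 -m jog '[1,0,0,0.35,0,0,0, 1,0,0,0.6,0,0,0, 1,0,0,0.8,0,0,0, 1,0,0,0.89,0,0,0, 1,0,0,0.89,0,0,0, -1,0,0,0.89,0,0,0, -1,0,0,0.89,0,0,0, -1,0,0,0.89,0,0,0, -1,0,0,0.89,0,0,0, -1,0,0,0.89,0,0,0]'; python3 -m jog '[-1,0,0,0,0,0,0,-1,0,0,0,0,0,0,-1,0,0,-0.05,0,0,0,-1,0,0,-0.1,0,0,0,-1,0,0,-0.1,0,0,0]'
```

```text
clock: 4.0
tcp_pos: [0.5953, 0.0972, 0.0252]
orientation: [-180.0, -0.0, 180.0]
wrist_force: [-0.1, 2.2, 0.3]
grip_width: 0.0476
gripper_force: 21.6
clock: 4.62
tcp_pos: [0.5957, 0.0973, 0.0409]
orientation: [180.0, 0.1, 180.0]
wrist_force: [0.6, -0.2, -2.1]
grip_width: 0.0479
gripper_force: 30.0
```

```bash
python3 -m jog '[-1,0,0,-0.2,0,0,0,-1,0,0,-0.4,0,0,0,-1,0,0,-0.55,0,0,0,-1,0,0,-0.66,0,0,0,-1,0.1,0.15,-0.66,0,0,0,-1,0.25,0.38,-0.66,0,0,0,-1,0.4,0.6,-0.66,0,0,0,-1,0.53,0.8,-0.66,0,0,0,-1,0.6,0.9,-0.66,0,0,0,-1,0.6,0.9,-0.66,0,0,0]'
python3 - <<'E'
from h import *
cv2.imwrite("pics/w2.png",arm.read_camera("wrist")[:,:,::-1])
o=arm.get_obs();print((o["tcp_pos"]-[.472,.283,.0257])/.15*[1,-1,1])
E
```

```text
clock: 5.88
tcp_pos: [0.505, 0.2327, 0.1391]
orientation: [-180.0, -0.0, -179.9]
wrist_force: [0.7, -1.0, -2.7]
grip_width: 0.0476
gripper_force: 30.0
[0.2237273  0.33992339 0.7559799 ]
```

View pics/w2.png

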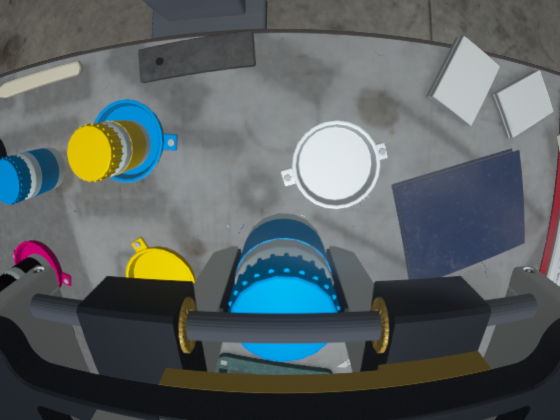

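The jar hangs upright in the fingers, and the white cup's ears are at (290,178) and (381,152). I'll check its position with wrist rays.

```bash
cat >> h.py <<'E'
def wcast(uv,z,o=None):
    o=o or arm.get_obs();c=arm.camera_info("wrist");K=c["K"];T=c["T_tool_cam"]
    M=R.from_euler("xyz",o["orientation"],degrees=True).as_matrix()
    x=(np.array(uv,float)-K[:2,2])/K[0,0];t=np.linalg.norm(x)
    d=M@T[:3,:3]@np.r_[np.sin(t)*x/t,np.cos(t)];C=o["tcp_pos"]+M@T[:3,3]
    return (C+d*(z-C[2])/d[2])[:2].round(4)
E
python3 - <<'E'
from h import *
a,b=wcast((290,178),.004),wcast((381,152),.004);print(a,b,(a+b)/2,'rim',wcast((337,165),.014))
a,b=wcast((172,142),.004),0;print('cyan ear',a,'paper',cast("top",[(np.array([451,338])+.5)/2.8-.5+(150,140)],.004), cast("top",[(np.array([321,326])+.5)/2.8-.5+(150,140)],.004))
E
```

```text
[0.484  0.2374] [0.4576 0.3244] [0.4708 0.2809] rim [0.4697 0.28  ]
cyan ear [0.4474 0.1243] paper [[0.4394701  0.03231218]] [[0.44922744 0.1257193 ]]
```

```bash
python3 -m jog '[-1,0.1,0.15,0,0,0,0,-1,0.228,0.33,0,0,0,0,-1,0.228,0.33,0.1,0,0,0,-1,0.228,0.33,0.3,0,0,0,-1,0.228,0.33,0.5,0,0,0,-1,0.228,0.33,0.65,0,0,0,-1,0.228,0.33,0.72,0,0,0,-1,0.228,0.33,0.745,0,0,0,-1,0.228,0.33,0.755,0,0,0,-1,0.228,0.33,0.755,0,0,0]'
```

```text
clock: 7.18
tcp_pos: [0.4715, 0.2819, 0.0265]
orientation: [180.0, 0.1, 180.0]
wrist_force: [-0.1, -0.3, -2.5]
grip_width: 0.0475
gripper_force: 30.0
```

```bash
python3 -m jog '[-1,0,0,0.01,0,0,0,-1,0,0,0.01,0,0,0,0.15,0,0,0.01,0,0,0,1,0,0,0.01,0,0,0,1,0,0,0.01,0,0,0,1,0,0,-0.1,0,0,0,1,0,0,-0.4,0,0,0,1,0,0,-0.75,0,0,0,1,0,0,-0.95,0,0,0,1,0,0,-0.95,0,0,0]'
```

```text
clock: 8.43
tcp_pos: [0.4721, 0.2823, 0.1715]
orientation: [179.9, 0.3, 180.0]
wrist_force: [-0.0, 0.2, -1.2]
grip_width: 0.0929
gripper_force: 0.0
```

```bash
python3 -m jog '[1,0.15,-0.3,0,0,0,0,1,0.15,-0.7,0,0,0,0,1,0.15,-1,0,0,0,0,1,0.15,-1,0,0,0,0]'; python3 -m jog '[1,0,-0.335,0,0,0,0,1,0,-0.335,0,0,0,0,1,0,-0.335,0,0,0,0]';python3 - <<'E'
from h import *
o=arm.get_obs();print(o["tcp_pos"]); cv2.imwrite("pics/w3.png",arm.read_camera("wrist")[:,:,::-1])
im=arm.read_camera("top")
for c in comps(im,'cyan'):
  if abs(c.mean(0)-(190,246)).max()<30: print('cyan jar',circ("top",c,.083))
E
```

```text
clock: 8.93
tcp_pos: [0.448, 0.1296, 0.1678]
orientation: [-180.0, -0.1, 179.8]
wrist_force: [0.8, -0.2, 0.3]
grip_width: 0.0928
gripper_force: 0.0
clock: 9.3
tcp_pos: [0.4485, 0.0823, 0.1681]
orientation: [180.0, -0.0, 180.0]
wrist_force: [-0.2, -0.3, 0.2]
grip_width: 0.0933
gripper_force: 0.0
[0.4484833  0.08229362 0.16808523]
cyan jar [0.4743 0.2819 0.0229]
```

View pics/w3.png

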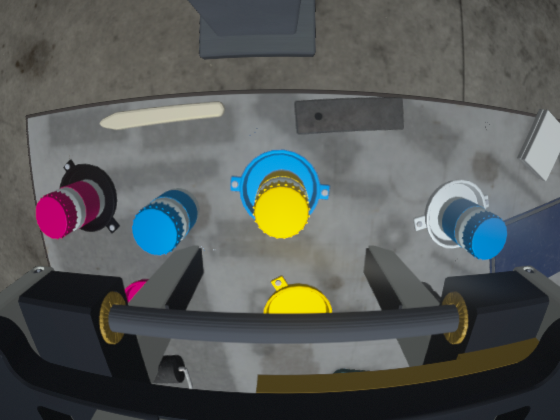

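The cyan jar stands in the white cup, and the yellow jar (282,212) is centred between the fingers.

```bash
python3 -m jog '[1,0,0,0.4,0,0,0, 1,0,0,0.7,0,0,0, 1,0,0,0.88,0,0,0, 1,0,0,0.95,0,0,0, 1,0,0,0.95,0,0,0, -1,0,0,0.95,0,0,0, -1,0,0,0.95,0,0,0, -1,0,0,0.95,0,0,0, -1,0,0,0.95,0,0,0, -1,0,0,0.95,0,0,0]'; python3 -m jog '[-1,0,0,0,0,0,0,-1,0,0,-0.05,0,0,0,-1,0,0,-0.2,0,0,0,-1,0,0,-0.4,0,0,0,-1,0,0,-0.6,0,0,0,-1,0,0,-0.75,0,0,0,-1,0,0,-0.75,0,0,0]'
```

```text
clock: 10.65
tcp_pos: [0.4486, 0.0815, 0.026]
orientation: [-180.0, 0.0, 180.0]
wrist_force: [-0.2, 2.4, 1.4]
grip_width: 0.0475
gripper_force: 21.2
clock: 11.52
tcp_pos: [0.4492, 0.0816, 0.1396]
orientation: [180.0, 0.2, 180.0]
wrist_force: [-0.5, -0.7, -3.1]
grip_width: 0.0475
gripper_force: 30.0
```

```bash
python3 -m jog '[-1,-0.15,0.02,0,0,0,0,-1,-0.4,0.06,0,0,0,0,-1,-0.65,0.1,0,0,0,0,-1,-0.87,0.12,0,0,0,0,-1,-0.972,0.123,0,0,0,0,-1,-0.972,0.123,0,0,0,0]'; python3 -m jog '[-1,0,0,0.1,0,0,0,-1,0,0,0.3,0,0,0,-1,0,0,0.5,0,0,0,-1,0,0,0.65,0,0,0,-1,0,0,0.72,0,0,0,-1,0,0,0.745,0,0,0,-1,0,0,0.752,0,0,0,-1,0,0,0.752,0,0,0]'
```

```text
clock: 12.28
tcp_pos: [0.5941, 0.0999, 0.1367]
orientation: [-180.0, -0.1, 180.0]
wrist_force: [-0.3, 1.1, -2.8]
grip_width: 0.0474
gripper_force: 30.0
clock: 13.28
tcp_pos: [0.5947, 0.1, 0.0262]
orientation: [180.0, 0.1, 180.0]
wrist_force: [0.4, 0.6, -2.8]
grip_width: 0.0478
gripper_force: 30.0
```

Release, then go back to the cyan jar at (0.4735, 0.282).

```bash
python3 -m jog '[-1,0,0,0.01,0,0,0,-1,0,0,0.01,0,0,0,0.15,0,0,0.01,0,0,0,1,0,0,0.01,0,0,0,1,0,0,0.01,0,0,0,1,0,0,-0.1,0,0,0,1,0,0,-0.4,0,0,0,1,0,0,-0.75,0,0,0,1,0,0,-0.95,0,0,0,1,0,0,-0.95,0,0,0]'; python3 -m jog '[1,0.15,0.3,0,0,0,0,1,0.4,0.6,0,0,0,0,1,0.6,0.9,0,0,0,0,1,0.6,0.9,0,0,0,0]'
python3 - <<'E'
from h import *
o=arm.get_obs();print(((o["tcp_pos"]-[.4735,.282,.0255])/.15*[1,-1,1]).round(3))
E
```

```text
clock: 14.52
tcp_pos: [0.5956, 0.1001, 0.1714]
orientation: [180.0, 0.3, 180.0]
wrist_force: [-0.3, -0.3, 0.2]
grip_width: 0.0929
gripper_force: 0.0
clock: 15.02
tcp_pos: [0.5022, 0.2371, 0.1674]
orientation: [-180.0, -0.1, -179.8]
wrist_force: [0.4, -0.5, -0.7]
grip_width: 0.0929
gripper_force: 0.0
[0.191 0.3   0.946]
```

```bash
python3 -m jog '[1,0.21,0.3,0,0,0,0,1,0.21,0.3,0,0,0,0,1,0.21,0.3,0.3,0,0,0,1,0.21,0.3,0.6,0,0,0,1,0.21,0.3,0.85,0,0,0,1,0.21,0.3,0.945,0,0,0,1,0.21,0.3,0.945,0,0,0]'; python3 -m jog '[-1,0,0,0,0,0,0,-1,0,0,0,0,0,0,-1,0,0,0,0,0,0,-1,0,0,0,0,0,0,-1,0,0,0,0,0,0,-1,0,0,0,0,0,0]'; python3 -m jog '[-1,0,0,-0.05,0,0,0,-1,0,0,-0.2,0,0,0,-1,0,0,-0.4,0,0,0,-1,0,0,-0.6,0,0,0,-1,0,0,-0.75,0,0,0,-1,0,0,-0.75,0,0,0]'
python3 - <<'E'
from h import *
o=arm.get_obs();print(((o["tcp_pos"]-[.4435,.0795,.0255])/.15*[1,-1,1]).round(3))
E
```

```text
clock: 15.9
tcp_pos: [0.4732, 0.2793, 0.026]
orientation: [-180.0, -0.1, 179.9]
wrist_force: [0.1, 0.4, -0.4]
grip_width: 0.0928
gripper_force: 0.0
clock: 16.65
tcp_pos: [0.473, 0.2801, 0.0265]
orientation: [180.0, 0.0, 180.0]
wrist_force: [-1.1, 0.3, 2.1]
grip_width: 0.0476
gripper_force: 30.0
clock: 17.4
tcp_pos: [0.4735, 0.2802, 0.1403]
orientation: [179.9, 0.1, 180.0]
wrist_force: [0.3, 0.6, -2.0]
grip_width: 0.0473
gripper_force: 30.0
[ 0.2   -1.338  0.765]
```

```bash
python3 -m jog '[-1,0.05,-0.15,0,0,0,0,-1,0.1,-0.4,0,0,0,0,-1,0.15,-0.65,0,0,0,0,-1,0.2,-0.9,0,0,0,0,-1,0.2,-1,0,0,0,0]'; python3 -m jog '[-1,0,-0.2,0,0,0,0,-1,0,-0.338,0,0,0,0,-1,0,-0.338,0.1,0,0,0,-1,0,-0.338,0.3,0,0,0,-1,0,-0.338,0.5,0,0,0,-1,0,-0.338,0.65,0,0,0,-1,0,-0.338,0.72,0,0,0,-1,0,-0.338,0.745,0,0,0,-1,0,-0.338,0.752,0,0,0,-1,0,-0.338,0.752,0,0,0]'
```

```text
clock: 18.02
tcp_pos: [0.4419, 0.1285, 0.138]
orientation: [-180.0, -0.1, 179.9]
wrist_force: [0.5, -1.0, -2.3]
grip_width: 0.0476
gripper_force: 30.0
clock: 19.27
tcp_pos: [0.4433, 0.0795, 0.0265]
orientation: [180.0, 0.1, 180.0]
wrist_force: [0.1, 0.0, -1.9]
grip_width: 0.0478
gripper_force: 30.0
```

```bash
python3 -m jog '[-1,0,0,0.01,0,0,0,-1,0,0,0.01,0,0,0,0.15,0,0,0.01,0,0,0,1,0,0,0.01,0,0,0,1,0,0,0.01,0,0,0,1,0,0,-0.1,0,0,0,1,0,0,-0.4,0,0,0,1,0,0,-0.75,0,0,0,1,0,0,-0.95,0,0,0,1,0,0,-0.95,0,0,0]'; python3 -m jog '[1,-0.3,-0.3,0,0,0,0,1,-0.6,-0.6,0,0,0,0,1,-0.9,-0.9,0,0,0,0,1,-1,-1,0,0,0,0,1,-1,-1,0,0,0,0]'
python3 - <<'E'
from h import *
o=arm.get_obs();print(((o["tcp_pos"]-[.595,-.0795,.0255])/.15*[1,-1,1]).round(3))
cv2.imwrite("pics/w4.png",arm.read_camera("wrist")[:,:,::-1])
E
```

```text
clock: 20.52
tcp_pos: [0.4439, 0.0794, 0.1702]
orientation: [180.0, 0.2, 180.0]
wrist_force: [1.0, -0.6, -0.6]
grip_width: 0.0926
gripper_force: 0.0
clock: 21.15
tcp_pos: [0.5927, -0.0717, 0.1663]
orientation: [180.0, -0.1, 179.9]
wrist_force: [-1.1, 0.5, 0.5]
grip_width: 0.0928
gripper_force: 0.0
[-0.015 -0.052  0.939]
```

View pics/w4.png

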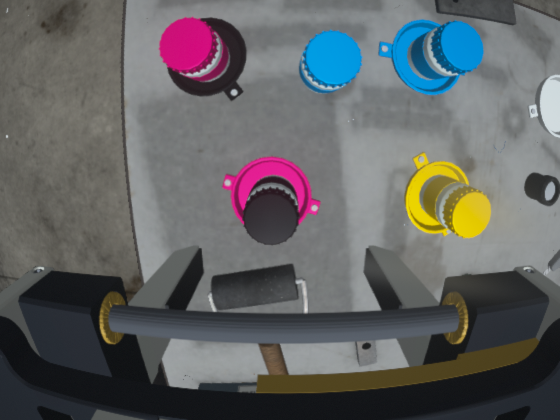

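The yellow and cyan jars stand in their own cups. The black jar (271,217) is slightly left of centre, and y −0.052 corrects that.

```bash
python3 -m jog '[1,-0.015,-0.05,0,0,0,0,1,-0.015,-0.05,0.4,0,0,0, 1,-0.015,-0.05,0.7,0,0,0, 1,-0.015,-0.05,0.87,0,0,0, 1,-0.015,-0.05,0.94,0,0,0, 1,-0.015,-0.05,0.94,0,0,0]'; python3 -m jog '[-1,0,0,0,0,0,0,-1,0,0,0,0,0,0,-1,0,0,0,0,0,0,-1,0,0,0,0,0,0,-1,0,0,0,0,0,0,-1,0,0,0,0,0,0]'; python3 -m jog '[-1,0,0,-0.05,0,0,0,-1,0,0,-0.2,0,0,0,-1,0,0,-0.4,0,0,0,-1,0,0,-0.6,0,0,0,-1,0,0,-0.75,0,0,0,-1,0,0,-0.75,0,0,0]'
python3 - <<'E'
from h import *
o=arm.get_obs();print(((o["tcp_pos"]-[.4715,.282,.0255])/.15*[1,-1,1]).round(3))
E
```

```text
clock: 21.95
tcp_pos: [0.595, -0.078, 0.0277]
orientation: [180.0, -0.0, -180.0]
wrist_force: [-0.0, -0.7, -0.5]
grip_width: 0.0929
gripper_force: 0.0
clock: 22.7
tcp_pos: [0.5953, -0.0784, 0.0277]
orientation: [-180.0, 0.0, 180.0]
wrist_force: [-0.5, -2.8, 2.6]
grip_width: 0.0478
gripper_force: 30.0
clock: 23.45
tcp_pos: [0.5957, -0.0782, 0.1415]
orientation: [-180.0, 0.1, 180.0]
wrist_force: [0.0, 0.5, -2.2]
grip_width: 0.0476
gripper_force: 30.0
[0.828 2.402 0.773]
```

```bash
python3 -m jog '[-1,0.05,0.15,0,0,0,0,-1,0.15,0.4,0,0,0,0,-1,0.25,0.7,0,0,0,0,-1,0.35,1,0,0,0,0]'; python3 -m jog '[-1,0.1,0.3,0,0,0,0,-1,0.2,0.6,0,0,0,0,-1,0.3,0.85,0,0,0,0,-1,0.35,1,0,0,0,0,-1,0.35,1,0,0,0,0]';  python3 - <<'E'
from h import *
o=arm.get_obs();print(((o["tcp_pos"]-[.4715,.282,.0277])/.15*[1,-1,1]).round(3))
E
```

```text
clock: 23.95
tcp_pos: [0.5407, 0.0739, 0.1388]
orientation: [180.0, -0.1, 180.0]
wrist_force: [0.4, 1.8, -1.8]
grip_width: 0.0479
gripper_force: 30.0
clock: 24.58
tcp_pos: [0.4884, 0.2233, 0.1389]
orientation: [-180.0, -0.1, -179.9]
wrist_force: [0.8, -0.5, -1.9]
grip_width: 0.0474
gripper_force: 30.0
[0.112 0.392 0.742]
```

```bash
python3 -m jog '[-1,0.06,0.2,0,0,0,0,-1,0.128,0.395,0,0,0,0,-1,0.128,0.395,0.1,0,0,0,-1,0.128,0.395,0.3,0,0,0,-1,0.128,0.395,0.5,0,0,0,-1,0.128,0.395,0.65,0,0,0,-1,0.128,0.395,0.72,0,0,0,-1,0.128,0.395,0.745,0,0,0,-1,0.128,0.395,0.752,0,0,0,-1,0.128,0.395,0.752,0,0,0]'
```

```text
clock: 25.82
tcp_pos: [0.4713, 0.2811, 0.0278]
orientation: [180.0, 0.1, 180.0]
wrist_force: [-0.2, 0.4, -2.6]
grip_width: 0.0476
gripper_force: 30.0
```

```bash
python3 -m jog '[-1,0,0,0.01,0,0,0,-1,0,0,0.01,0,0,0,0.15,0,0,0.01,0,0,0,1,0,0,0.01,0,0,0,1,0,0,0.01,0,0,0,1,0,0,-0.1,0,0,0,1,0,0,-0.4,0,0,0,1,0,0,-0.75,0,0,0,1,0,0,-0.95,0,0,0,1,0,0,-0.95,0,0,0]'; python3 -m jog '[1,0.04,-0.3,0,0,0,0,1,0.04,-0.7,0,0,0,0,1,0.04,-1,0,0,0,0]';python3 -m jog '[1,0.04,-0.4,0,0,0,0,1,0.04,-0.8,0,0,0,0,1,0.04,-1,0,0,0,0]';python3 -m jog '[1,0.04,-0.4,0,0,0,0,1,0.04,-0.8,0,0,0,0,1,0.04,-0.854,0,0,0,0,1,0.04,-0.854,0,0,0,0]'
python3 - <<'E'
from h import *
o=arm.get_obs();print(((o["tcp_pos"]-[.4535,-.147,.0265])/.15*[1,-1,1]).round(3))
cv2.imwrite("pics/w5.png",arm.read_camera("wrist")[:,:,::-1])
E
```

```text
clock: 27.08
tcp_pos: [0.472, 0.2816, 0.1728]
orientation: [179.9, 0.3, 180.0]
wrist_force: [-0.2, -1.0, -0.6]
grip_width: 0.0926
gripper_force: 0.0
clock: 27.45
tcp_pos: [0.464, 0.1291, 0.169]
orientation: [-180.0, -0.1, 180.0]
wrist_force: [0.8, -0.1, -0.2]
grip_width: 0.0925
gripper_force: 0.0
clock: 27.82
tcp_pos: [0.4581, -0.0213, 0.1691]
orientation: [-180.0, -0.1, 179.9]
wrist_force: [-0.1, 0.1, -0.5]
grip_width: 0.0932
gripper_force: 0.0
clock: 28.32
tcp_pos: [0.4524, -0.1469, 0.1691]
orientation: [180.0, -0.1, 179.9]
wrist_force: [0.2, -0.3, 0.2]
grip_width: 0.093
gripper_force: 0.0
[-0.008 -0.001  0.951]
```

View pics/w5.png

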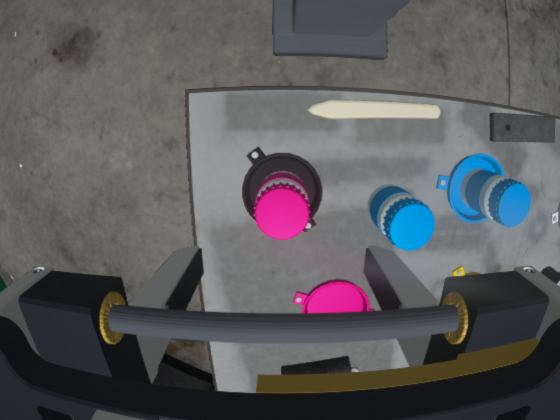

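The magenta jar (281,212) is centred, and the decoy is clear of the right-hand finger.

```bash
python3 -m jog '[1,-0.005,0,0.4,0,0,0, 1,-0.005,0,0.7,0,0,0, 1,-0.005,0,0.88,0,0,0, 1,-0.005,0,0.95,0,0,0, 1,-0.005,0,0.95,0,0,0]'; python3 -m jog '[-1,0,0,0,0,0,0,-1,0,0,0,0,0,0,-1,0,0,0,0,0,0,-1,0,0,0,0,0,0,-1,0,0,0,0,0,0,-1,0,0,0,0,0,0]'; python3 -m jog '[-1,0,0,-0.05,0,0,0,-1,0,0,-0.2,0,0,0,-1,0,0,-0.4,0,0,0,-1,0,0,-0.6,0,0,0,-1,0,0,-0.75,0,0,0,-1,0,0,-0.75,0,0,0]'
python3 - <<'E'
from h import *
o=arm.get_obs();print(((o["tcp_pos"]-[.5945,-.083,.0265])/.15*[1,-1,1]).round(3))
E
```

```text
clock: 29.0
tcp_pos: [0.4537, -0.1463, 0.0273]
orientation: [180.0, -0.0, -179.9]
wrist_force: [-0.6, -0.7, -0.3]
grip_width: 0.0929
gripper_force: 0.0
clock: 29.75
tcp_pos: [0.4537, -0.1472, 0.0273]
orientation: [-180.0, 0.0, 180.0]
wrist_force: [-1.1, 0.0, 3.2]
grip_width: 0.0472
gripper_force: 30.0
clock: 30.5
tcp_pos: [0.4542, -0.1473, 0.141]
orientation: [-179.9, 0.1, 180.0]
wrist_force: [-0.2, -0.2, -2.2]
grip_width: 0.0474
gripper_force: 30.0
[-0.935  0.429  0.764]
```

```bash
python3 -m jog '[-1,-0.15,0.06,0,0,0,0,-1,-0.4,0.18,0,0,0,0,-1,-0.65,0.3,0,0,0,0,-1,-0.85,0.4,0,0,0,0,-1,-0.94,0.43,0,0,0,0,-1,-0.94,0.43,0,0,0,0]'; python3 -m jog '[-1,0,0,0.1,0,0,0,-1,0,0,0.3,0,0,0,-1,0,0,0.5,0,0,0,-1,0,0,0.65,0,0,0,-1,0,0,0.72,0,0,0,-1,0,0,0.745,0,0,0,-1,0,0,0.752,0,0,0,-1,0,0,0.752,0,0,0]'
```

```text
clock: 31.25
tcp_pos: [0.5942, -0.0826, 0.1387]
orientation: [180.0, -0.1, -180.0]
wrist_force: [-0.2, -0.2, -2.5]
grip_width: 0.0479
gripper_force: 30.0
clock: 32.25
tcp_pos: [0.595, -0.0827, 0.0276]
orientation: [-180.0, 0.1, 180.0]
wrist_force: [0.3, 0.5, -2.0]
grip_width: 0.0472
gripper_force: 30.0
```

Release, then go back to the black jar in the white cup (0.472, 0.2815).

```bash
python3 -m jog '[-1,0,0,0.01,0,0,0,-1,0,0,0.01,0,0,0,0.15,0,0,0.01,0,0,0,1,0,0,0.01,0,0,0,1,0,0,0.01,0,0,0,1,0,0,-0.1,0,0,0,1,0,0,-0.4,0,0,0,1,0,0,-0.75,0,0,0,1,0,0,-0.95,0,0,0,1,0,0,-0.95,0,0,0]'; python3 -m jog '[1,0.15,0.4,0,0,0,0,1,0.35,1,0,0,0,0,1,0.35,1,0,0,0,0]';python3 -m jog '[1,0.15,0.4,0,0,0,0,1,0.35,1,0,0,0,0,1,0.35,1,0,0,0,0,1,0.35,1,0,0,0,0]'
python3 - <<'E'
from h import *
o=arm.get_obs();print(o["tcp_pos"],((o["tcp_pos"]-[.472,.2815,.027])/.15*[1,-1,1]).round(3))
im=arm.read_camera("top")
for col in('black','magenta'):
  for c in comps(im,col):
    if c[:,1].mean()>150: print(col,c.mean(0).round(),circ("top",c,.083))
E
```

```text
clock: 33.5
tcp_pos: [0.5958, -0.0828, 0.1727]
orientation: [-179.9, 0.3, 180.0]
wrist_force: [-1.0, -0.1, -0.2]
grip_width: 0.0932
gripper_force: 0.0
clock: 33.88
tcp_pos: [0.5405, 0.0696, 0.1686]
orientation: [180.0, -0.1, -179.9]
wrist_force: [0.6, -0.3, -0.1]
grip_width: 0.0932
gripper_force: 0.0
clock: 34.38
tcp_pos: [0.4885, 0.2189, 0.1686]
orientation: [-180.0, -0.1, -179.8]
wrist_force: [0.6, -0.2, -0.1]
grip_width: 0.093
gripper_force: 0.0
[0.48846987 0.2188909  0.16864539] [0.11  0.417 0.944]
black [135. 324.] [0.3279 0.3609 0.0237]
black [401. 254.] [ 0.4525 -0.1306  0.0396]
black [210. 210.] [0.5373 0.2227 0.0556]
magenta [367. 183.] [ 0.5817 -0.0703  0.0456]
```

```bash
python3 -m jog '[1,0.12,0.417,0,0,0,0,1,0.12,0.417,0,0,0,0,1,0.12,0.417,0.3,0,0,0,1,0.12,0.417,0.6,0,0,0,1,0.12,0.417,0.85,0,0,0,1,0.12,0.417,0.94,0,0,0,1,0.12,0.417,0.94,0,0,0]'; python3 -m jog '[-1,0,0,0,0,0,0,-1,0,0,0,0,0,0,-1,0,0,0,0,0,0,-1,0,0,0,0,0,0,-1,0,0,0,0,0,0,-1,0,0,0,0,0,0]'; python3 -m jog '[-1,0,0,-0.05,0,0,0,-1,0,0,-0.2,0,0,0,-1,0,0,-0.4,0,0,0,-1,0,0,-0.6,0,0,0,-1,0,0,-0.75,0,0,0,-1,0,0,-0.75,0,0,0]'; python3 -m jog '[-1,0.02,-0.15,0,0,0,0,-1,0.04,-0.4,0,0,0,0,-1,0.05,-0.7,0,0,0,0,-1,0.05,-1,0,0,0,0]';python3 -m jog '[-1,0.02,-0.3,0,0,0,0,-1,0.04,-0.6,0,0,0,0,-1,0.05,-0.85,0,0,0,0,-1,0.05,-1,0,0,0,0,-1,0.05,-1,0,0,0,0]'
python3 - <<'E'
from h import *
o=arm.get_obs();print(((o["tcp_pos"]-[.4505,-.147,.027])/.15*[1,-1,1]).round(3))
E
```

```text
clock: 35.3
tcp_pos: [0.472, 0.2791, 0.0283]
orientation: [-180.0, -0.0, 179.9]
wrist_force: [0.2, -0.0, 0.6]
grip_width: 0.0931
gripper_force: 0.0
clock: 36.05
tcp_pos: [0.4718, 0.2801, 0.0286]
orientation: [180.0, 0.0, 180.0]
wrist_force: [-0.9, 1.0, 2.3]
grip_width: 0.0477
gripper_force: 30.0
clock: 36.8
tcp_pos: [0.4723, 0.2802, 0.1423]
orientation: [179.9, 0.1, 180.0]
wrist_force: [0.4, -0.9, -2.7]
grip_width: 0.0474
gripper_force: 30.0
clock: 37.3
tcp_pos: [0.4628, 0.1276, 0.1398]
orientation: [-180.0, -0.1, 180.0]
wrist_force: [1.0, 0.3, -3.1]
grip_width: 0.048
gripper_force: 30.0
clock: 37.92
tcp_pos: [0.4554, -0.0216, 0.14]
orientation: [180.0, -0.1, 179.8]
wrist_force: [0.2, 0.5, -3.1]
grip_width: 0.0474
gripper_force: 30.0
[ 0.033 -0.836  0.753]
```

```bash
python3 -m jog '[-1,0.04,-0.15,0,0,0,0,-1,0.04,-0.4,0,0,0,0,-1,0.04,-0.65,0,0,0,0,-1,0.04,-0.836,0,0,0,0,-1,0.04,-0.836,0,0,0,0]'; python3 -m jog '[-1,0,0,0.1,0,0,0,-1,0,0,0.3,0,0,0,-1,0,0,0.5,0,0,0,-1,0,0,0.65,0,0,0,-1,0,0,0.72,0,0,0,-1,0,0,0.745,0,0,0,-1,0,0,0.752,0,0,0,-1,0,0,0.752,0,0,0]'; python3 -m jog '[-1,0,0,0.01,0,0,0,-1,0,0,0.01,0,0,0,0.15,0,0,0.01,0,0,0,1,0,0,0.01,0,0,0,1,0,0,0.01,0,0,0,1,0,0,-0.1,0,0,0,1,0,0,-0.4,0,0,0,1,0,0,-0.75,0,0,0,1,0,0,-0.95,0,0,0,1,0,0,-0.95,0,0,0]'; python3 -m jog '[1,0.3,0,-0.3,0,0,0,1,0.6,0,-0.6,0,0,0,1,0.8,0,-0.8,0,0,0,1,0.8,0,-0.8,0,0,0]'
python3 - <<'E'
from h import *
for n in("top","side"): cv2.imwrite(f"pics/{n}9.png",arm.read_camera(n)[:,:,::-1])
E
```

```text
clock: 38.55
tcp_pos: [0.45, -0.146, 0.1403]
orientation: [180.0, -0.1, 179.9]
wrist_force: [0.1, 0.4, -2.2]
grip_width: 0.0475
gripper_force: 30.0
clock: 39.55
tcp_pos: [0.451, -0.1455, 0.0287]
orientation: [-180.0, 0.1, 180.0]
wrist_force: [0.6, 0.5, -4.0]
grip_width: 0.0475
gripper_force: 30.0
clock: 40.8
tcp_pos: [0.4516, -0.1458, 0.1734]
orientation: [-179.9, 0.3, 180.0]
wrist_force: [-0.2, -0.3, -0.4]
grip_width: 0.093
gripper_force: 0.0
clock: 41.3
tcp_pos: [0.3299, -0.1456, 0.2919]
orientation: [-179.9, 0.2, 179.9]
wrist_force: [0.4, 0.4, -0.2]
grip_width: 0.0932
gripper_force: 0.0
```

View pics/top9.png

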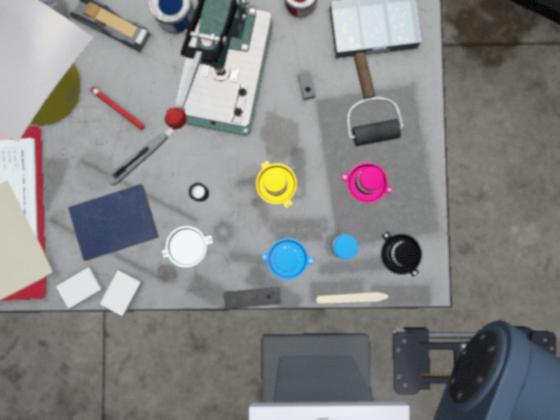

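View pics/side9.png

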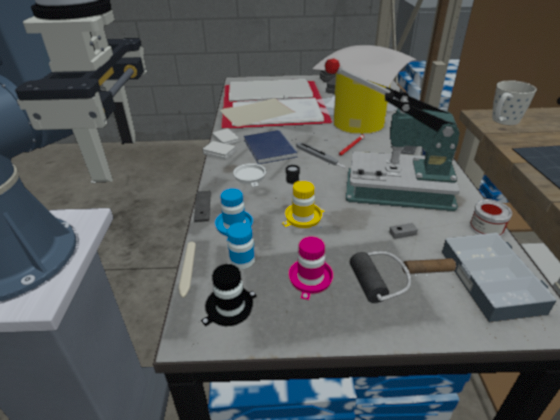

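Both views show every jar upright and centred in the cup of its own colour: yellow (277,184), magenta (367,183), cyan (288,259) and black (401,254). The white cup is empty and the loupe is still at (199,191).

```bash
python3 -c "
from workcell import arm
print(arm.finish_job())"
```

```text
the job is handed in; nothing more can be done
None
```

The job is handed in at about 41 s on the robot's clock: the final top and side pictures show all four jars upright in the cups of their own colour, with the magnifier where it was, but the hand-in call returned no verdict.

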